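Lay out the washed mixer fittings on their silhouettes

ROBOT

A 7-joint arm with a two-finger parallel gripper is mounted at the origin on the work surface. World frame = base frame: x ahead of the robot, y to its left, z up, the work surface at z = 0. Lengths are in m, angles in rad, forces in N, time in s.
With the tool pointing down it reaches from about 0.4 to 0.85 m from the base axis. Payload 10.4 kg.
Tool frame: the origin (TCP) lies at the very end of the fingers, on their centre line; the grasp point (between the pads) lies 19 mm behind it; z points along the fingers, y is the direction in which the jaws open and shut (so a half turn about z gives the same grasp; the last joint's range is limited). The gripper opens to 87 mm and grips with 3 to 60 N. Pads are 19 mm wide; open, the fingers measure 117 mm over their backs; the gripper's body (75 mm by 190 mm) begins 51 mm behind the grasp point.
Start: joints at [-1.234, 0.332, -0.065, 1.46, 0.022, 1.35, -0.088], TCP at [0.22, 0.585, 0.223] pointing down, gripper open.
Joint ranges: [-2.6, 2.6], [-0.5, 2.12], [-1.47, 1.34], [0.16, 2.42], [-1.27, 4.41], [0.06, 2.06], [-2.6, 2.6]. Speed limits (rad/s): [2.22, 2.22, 2.79, 2.79, 3.14, 3.14, 3.14].

INTERFACE

Orientations are given as a unit quaternion [x, y, z, w].
In Python, from bench import r, eyes, job gives the robot as it stands. The module is installed in compiled form; this text tells all that it offers.
- The arm moves only by the tool play_rows, never from a script. Its argument "motion" is a list of rows, each a list of 7 numbers: the shift along the tool's x, y, z as a fraction of full scale, then the turn, a rotation vector about the tool's x, y, z as a fraction of full scale, then the opening in per cent of the stroke, from 0 (shut) to 100 (fully open). A call has 1 to 5 rows; each row is the pose to reach, as a shift and turn from the pose commanded when the call began, along the tool's axes at that moment; what a row does not reach only later rows make up. Full scale, the value 1, is 0.2 m for a shift and 90 degrees for a turn. A row lasts 1/8 s, in which the tool goes at most 62.5 mm and 10.7 degrees, less where a joint would pass 70% of its speed; a pose out of reach is approached as far as the arm can. A call with a number of a shift or a turn outside -1 to 1 is refused whole. A call with a gripper value outside its range is refused whole. The fingers move at their own pace and stop on an object; "squeeze" is the grip in N (left out, the last holds). Time passes only in rows, so rows that repeat a pose let the fingers close. It gives the time, the measured TCP pose, the force and the opening at its end, in the units of the state.
- r.read_state(): the state, without advancing time (a new reading comes with each control period).
- eyes.camera(name): name is "scene" or "top"; returns a dict with "image" (420x560x3 uint8, red, green, blue), "mtx" (3x3 intrinsics, pixels), "dist" ([k1, k2, p1, p2, k3] as OpenCV has them; the pictures are not rectified), "R" (3x3) and "t" (3): a world point X has camera coordinates R X + t. Camera axes: x right, y down, z forward; pixel columns grow to the right and rows downward; lengths in m; the calibration is good to about 2 mm. A picture is of the moment at which its call begins. There is no depth.
- job.close_job(): hands the job in, once; it reports no verdict.
Trained networks look in a picture, given as the dict that the camera call returned (one of the last four; its "shot" number tells which), for a name from the list of things; names that differ only in an ending like _2 or _b are one class to them, and where a whole thing is asked for, a point or a joint stands for the part that bears it (a point fixed in the world has none). Each returns a list of dicts, best first, with "p" (0 to 1); they miss things now and then, are a little off and sometimes report something else, mostly with a low value. They report only what shows in the picture. A call takes as long as a camera call. They do not tell look-alikes from the thing itself.
- eyes.regions_of(picture, label): "region" (420x560 bool, what is visible of it) and "xy" ([column, row] in pixels, amid what is visible of it).
- eyes.landmark_of(picture, label): "xy" ([column, row] in pixels: a listed point, or the origin of a listed thing).
The state is a dict: "time": time; "joint_positions": joint angles; "joint_vel": joint speeds; "joint_torque": joint torques, N m; "ee_pos": TCP position; "eef_rot": TCP orientation; "ft_force": force on the tool from outside, world axes, zero at the start; "torque": the same for the moment, N m; "width": finger opening in m.
Only numpy, scipy, OpenCV 4.12 (cv2) and the standard library are available. Lean on these libraries where they do the work, as an engineer would, in place of code of your own. Each camera call takes 0.05 s, during which the arm holds its last target. There are 200 camera calls.

TASK

Lay the four washed mixer fittings out for reassembly: put the star knob, the hexagonal nut and the sight glass each centred on the white plate with its own silhouette (the sight glass lying along its outline), and the loose strainer disc squarely on top of the pile of strainer discs, whose height you must feel for. Set each one down gently rather than letting it fall, leave everything released and lying flat, and do not shift or knock over the glass beaker and the amber bottle.

Things in the scene. Friction and masses are not known exactly. Their poses are not given: they have to be found in the camera images.
- star_knob: Loose black plastic star-shaped hand knob lying with its lobes down: five round lobes, 64 mm across, 16 mm high, and on top a central upright round hub 26 mm in diameter reaching 40 mm high, with a small brass insert. Grip it by the hub. Origin: centre of the underside, z up. About 0.12 kg.
- hex_nut: Loose stainless hexagonal union nut lying flat: 46 mm across flats (53 mm across corners), 28 mm high, open bore about 30 mm. Origin: centre of the underside, z up; x is perpendicular to one pair of flats (so flats also face 60 and 120 degrees from x). About 0.22 kg.
- sight_glass: Loose inline sight glass lying on its side: two square steel end flanges, 46 x 46 mm and 10 mm thick, joined by a glass tube with four tie rods, 100 mm long over the flanges. Between the flanges (80 mm apart) the waist is 34 mm wide and spans heights 6 to 40 mm; grip it there, across its length. Origin: under its centre at the level it stands on, x along its length (its two ends are alike), z up. About 0.35 kg.
- strainer: Loose flat stainless strainer disc with small dark holes, 50 mm in diameter and 10 mm thick, lying alone on the blue bench mat. Origin: centre of the underside, z up. About 0.11 kg.
- pad_star: Fixed white plate 92 x 92 mm, 5 mm thick, with a grey five-lobed star silhouette: place of the star knob. Origin: centre of the underside (table level), z up; the silhouette is centred on it. Any turn of the knob will do.
- pad_hex: Fixed white plate 92 x 92 mm, 5 mm thick, with a grey hexagon silhouette with a white centre: place of the hexagonal nut. Origin: centre of the underside (table level), z up; the silhouette is centred on it, x perpendicular to a pair of its flats. Any turn of the nut will do.
- pad_glass: Fixed white plate 128 x 78 mm, 5 mm thick, with a grey silhouette of the sight glass (a bar with a wider block at each end): place of the sight glass. Origin: centre of the underside (table level), z up, x along the length of the silhouette.
- pile_tray: Fixed white round tray, 96 mm in diameter and 5 mm thick, with a fixed upright pile of strainer discs (50 mm in diameter) at its centre. The height of the pile differs each time and is not reported: its top lies somewhere between 14 and 40 mm above the table. Origin: centre of the tray's underside (table level), z up. The loose strainer disc goes on top of the pile.
- beaker: Bystander: loose glass beaker, 60 mm in diameter and 85 mm tall. Origin: centre of its underside.
- bottle: Bystander: loose amber glass bottle, 54 mm in diameter and 110 mm tall. Origin: centre of its underside.
There are look-alikes about, which are no part of the job. Leave any blue or yellow look-alike of the sight_glass alone.

How it is judged:
At the end, for the whole second after the job is handed in: Knob, nut and sight glass lie flat on their own silhouettes, centres within 12 mm (sight glass along its outline within 0.22 rad, either way round); the strainer disc lies flat on the pile, centred within 10 mm. All tilted under 0.12 rad, released, at rest (horizontal distance between star_knob and pad_star below 0.012 m and z of star_knob in the frame of pad_star between 0.002 and 0.009 m and angle between each of star_knob, hex_nut, sight_glass, strainer's own z axis and vertical below 0.12 rad and linear speed of each of star_knob, hex_nut, sight_glass, strainer below 0.02 m/s and contact force between the fingers and star_knob below 0.05 N and horizontal distance between hex_nut and pad_hex below 0.012 m and z of hex_nut in the frame of pad_hex between 0.002 and 0.009 m and contact force between the fingers and hex_nut below 0.05 N and horizontal distance between sight_glass and pad_glass below 0.012 m and z of sight_glass in the frame of pad_glass between 0.002 and 0.009 m and contact force between the fingers and sight_glass below 0.05 N and horizontal distance between strainer and pile_tray below 0.01 m and z of strainer in the frame of pile_tray between 0.011 and 0.043 m and contact force between the fingers and strainer below 0.05 N and angle between the x axis of sight_glass and the x axis of pad_glass, either way round below 0.22 rad); the robot touches nothing.
It fails at once if a fitting is dropped or thrown (faster than 0.45 m/s while no finger touches it) ((contact force between the fingers and star_knob below 0.05 N and linear speed of star_knob above 0.45 m/s) or (contact force between the fingers and hex_nut below 0.05 N and linear speed of hex_nut above 0.45 m/s) or (contact force between the fingers and sight_glass below 0.05 N and linear speed of sight_glass above 0.45 m/s) or (contact force between the fingers and strainer below 0.05 N and linear speed of strainer above 0.45 m/s)).
It fails at once if the beaker is shifted more than 20 mm or knocked over (distance of beaker from where it was at the start of the episode above 0.02 m or angle between beaker's own z axis and vertical above 0.3 rad).
It fails at once if the bottle is shifted more than 20 mm or knocked over (distance of bottle from where it was at the start of the episode above 0.02 m or angle between bottle's own z axis and vertical above 0.3 rad).
It also fails if it takes over 102 s, if anything falls off the work surface, if the arm or the gripper's body presses on something with over 40 N, if the wrist force passes 120 N, or if a joint passes its speed limit or range.

## Working session

There is one attempt and no reset: what is moved stays moved. The work goes in short steps, Python scripts to look and compute and a tool call to move; the robot and the scene stay as the last step left them, time stands still between calls to the robot, and variables do not carry over. Pictures are saved under pics/ and viewed, about 12 in all and at most 16, crops included, and the job is handed in when it is done.

Besides the shell and the picture viewer there is one more tool, called after "Request:" as name([rows], argument=value, ...), one row to a line, values as JSON. play_rows: Moves the arm, as the interface text tells. Shift numbers are shares of 0.2 m and turn numbers shares of 90 degrees, none past 1 either way. Its arguments: {"type":"object","properties":{"motion":{"type":"array","items":{"type":"array","items":{"type":"number"}}},"squeeze":{"type":"number"}},"required":["motion"]}

```bash
mkdir -p pics
cat > h.py <<'E'
import numpy as np, cv2
from bench import r, eyes, job
from scipy.spatial.transform import Rotation as Ro
def save(p,name,box=None,s=1):
    im=p["image"][:,:,::-1]
    if box: im=im[box[1]:box[3],box[0]:box[2]]
    cv2.imwrite("pics/"+name,cv2.resize(im,None,fx=s,fy=s,interpolation=cv2.INTER_CUBIC))
def ray(p,xy,z):
    K=np.array(p["mtx"]);d=np.array(p["dist"],float);R=np.array(p["R"]);t=np.array(p["t"])
    xy=np.array(xy,float).reshape(-1,1,2)
    u=cv2.undistortPoints(xy,K,d).reshape(-1,2)
    D=np.c_[u,np.ones(len(u))]@R; C=-R.T@t
    return C+D*((z-C[2])/D[:,2])[:,None]
def proj(p,X):
    return cv2.projectPoints(np.array(X,float).reshape(-1,3),cv2.Rodrigues(np.array(p["R"]))[0],np.array(p["t"],float),np.array(p["mtx"]),np.array(p["dist"],float))[0].reshape(-1,2)
E
python3 - <<'E'
from h import *
np.set_printoptions(precision=4,suppress=True)
T=eyes.camera("top");S=eyes.camera("scene")
save(T,"top0.png",s=1.4);save(S,"scene0.png",s=1.4)
for n,p in (("top",T),("scene",S)):
    print(n,"cam at",-np.array(p["R"]).T@np.array(p["t"]))
    for l,z in [("star_knob",0),("hex_nut",0),("sight_glass",0),("strainer",0),("pad_star",0),("pad_hex",0),("pad_glass",0),("pile_tray",0),("beaker",0),("bottle",0)]:
        for d in eyes.landmark_of(p,l): print(l,"%.2f"%d["p"],np.array(d["xy"]),ray(p,d["xy"],z)[0][:2])
s=r.read_state();print(s)
E
```

```text
top cam at [0.4596 0.0187 1.1292]
star_knob 0.66 [394.9 271.5] [ 0.3818 -0.269 ]
hex_nut 0.81 [234.5 224.1] [0.4938 0.096 ]
sight_glass 0.83 [209.8 158.8] [0.6448 0.1521]
sight_glass 0.62 [233.8 281.7] [0.3632 0.0984]
sight_glass 0.57 [183.5 211.4] [0.524  0.2125]
strainer 0.80 [444.9 205.8] [ 0.5309 -0.3891]
pad_star 0.92 [157.  274.8] [0.3805 0.2726]
pad_hex 0.76 [334.7 244.7] [ 0.4445 -0.1323]
pad_glass 0.79 [112.4 215.5] [0.5162 0.3755]
pile_tray 0.85 [349.7 147.4] [ 0.6686 -0.1713]
beaker 0.90 [149.8 155.6] [0.6537 0.2906]
bottle 0.86 [272.1 121.5] [0.7308 0.0077]
scene cam at [ 1.0825 -0.2823  0.9337]
star_knob 0.77 [180.8 212.5] [ 0.3817 -0.2675]
hex_nut 0.60 [324.  190.2] [0.49   0.0959]
sight_glass 0.86 [369.6 178.6] [0.5127 0.2249]
sight_glass 0.72 [304.  160.4] [0.3733 0.0972]
sight_glass 0.61 [321.9 229.1] [0.5938 0.0319]
sight_glass 0.59 [373.1 225.2] [0.6432 0.1519]
strainer 0.71 [151.4 275.6] [ 0.5218 -0.3887]
pad_star 0.96 [357.3 140.3] [0.3768 0.2698]
pad_star 0.48 [421.3 209.7] [0.6609 0.2885]
pad_hex 0.91 [238.7 211.5] [ 0.4483 -0.1325]
pad_glass 0.81 [417.5 159.1] [0.5158 0.3825]
pile_tray 0.69 [258.1 284.1] [ 0.6569 -0.172 ]
beaker 0.60 [423.3 207.4] [0.6575 0.2975]
bottle 0.87 [336.8 273.5] [0.7171 0.0035]
{'time': 1.1, 'joint_positions': array([-1.2336,  0.3322, -0.0647,  1.4601,  0.0216,  1.3499, -0.0885]), 'joint_vel': array([-0.0005, -0.0008, -0.0014,  0.0014, -0.0007, -0.0006, -0.0009]), 'joint_torque': array([ -0.0008, -62.3053,   0.0251, -39.0116,  -0.061 ,   0.0319,
         0.    ]), 'ee_pos': array([0.22  , 0.585 , 0.2226]), 'eef_rot': array([ 0.1789,  0.9839,  0.0001, -0.    ]), 'ft_force': array([-0.2846, -0.263 , -0.4009]), 'torque': array([-0.0129,  0.0605,  0.0821]), 'width': 0.08718472782672015}
```

View pics/top0.png

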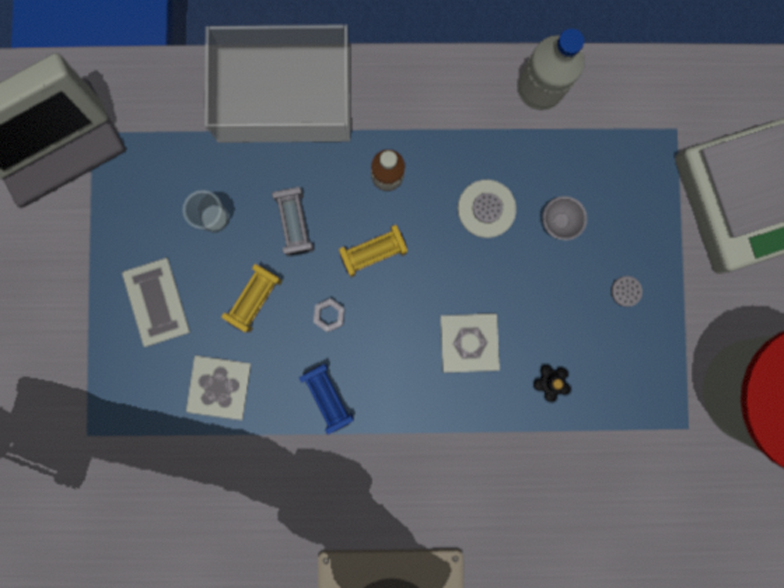

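View pics/scene0.png

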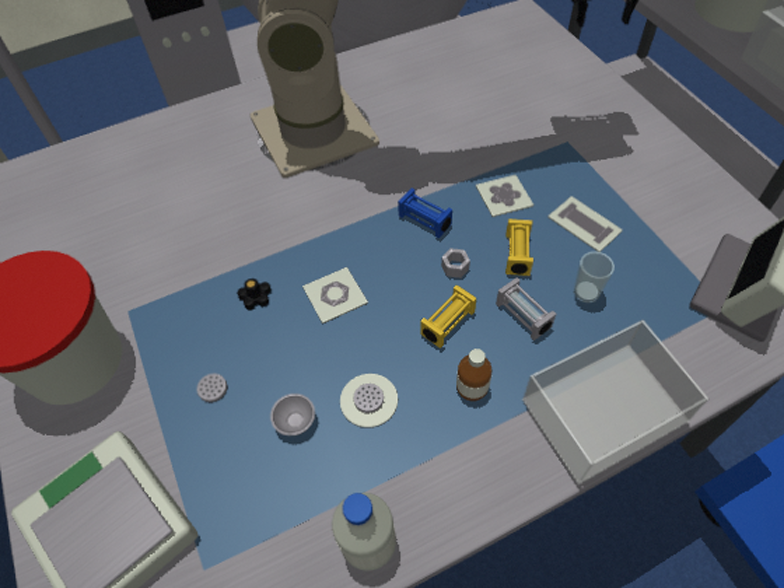

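The look-alikes of the sight glass in the top picture (viewed at 1.4x): grey/clear at (210,159), yellow at (183,211) and (267,179), blue at (234,282). The grey one with the clear tube is the real one, since blue and yellow ones are to be left alone. The other things are all clear of each other. Next I fit model outlines in both views.

```bash
cat > fit.py <<'E'
from h import *
from scipy.optimize import minimize
def prism(xy,z0,z1): return np.vstack([np.c_[xy,np.full(len(xy),z)] for z in (z0,z1)])
def circ(d,n=36,ph=0): a=ph+np.arange(n)*2*np.pi/n; return d/2*np.c_[np.cos(a),np.sin(a)]
def rect(a,b): return np.array([[a,b],[-a,b],[-a,-b],[a,-b]])/2
M={"star_knob":np.vstack([prism(circ(60),0,.001+.015)/[1000/1000,1,1]*[.001,.001,1],prism(circ(26)*.001,.016,.04)]),
"hex_nut":prism(circ(.0531,6,np.pi/6),0,.028),"sight_glass":prism(rect(.1,.046),0,.046),
"strainer":prism(circ(.05),0,.01),"pad_star":prism(rect(.092,.092),0,.005),"pad_hex":prism(rect(.092,.092),0,.005),
"pad_glass":prism(rect(.128,.078),0,.005),"pile_tray":prism(circ(.096),0,.005),"beaker":prism(circ(.06),0,.085),"bottle":prism(circ(.054),0,.11)}
def fit(label,views,x0,yaws=(0,),z=0.):
    H=[]
    for p in views:
        best=None
        for d in eyes.regions_of(p,label):
            e=np.linalg.norm(np.array(d["xy"])-proj(p,[x0[0],x0[1],z+.015])[0])
            if e<14 and (best is None or e<best[0]): best=(e,d["region"])
        if best is None: print(label,"no region");continue
        m=best[1].astype(np.uint8)
        c=max(cv2.findContours(cv2.resize(m*255,None,fx=4,fy=4,interpolation=cv2.INTER_LINEAR).__gt__(127).astype(np.uint8),cv2.RETR_EXTERNAL,cv2.CHAIN_APPROX_NONE)[0],key=cv2.contourArea)
        h=cv2.convexHull(((c.reshape(-1,2)+.5)/4-.5).astype(np.float32)); H.append((p,h))
    def one(v,ph):
        p,h=ph;c,s=np.cos(v[2]),np.sin(v[2]);X=M[label].copy();X[:,:2]=X[:,:2]@np.array([[c,s],[-s,c]])+v[:2];X[:,2]+=z
        q=cv2.convexHull(proj(p,X).astype(np.float32));i=cv2.intersectConvexConvex(q,h)[0]
        return i/(cv2.contourArea(q)+cv2.contourArea(h)-i)
    res=[]
    for sel in [H]+([[v] for v in H] if len(H)>1 else []):
        best=min((minimize(lambda v:-np.mean([one(v,a) for a in sel]),[x0[0],x0[1],y],method="Nelder-Mead",options=dict(initial_simplex=[[x0[0],x0[1],y],[x0[0]+.01,x0[1],y],[x0[0],x0[1]+.01,y],[x0[0],x0[1],y+.2]],xatol=1e-4,fatol=1e-5)) for y in yaws),key=lambda o:o.fun)
        res.append(np.r_[best.x,-best.fun])
    print(label,*res)
E
python3 - <<'E'
from fit import *
np.set_printoptions(precision=4,suppress=True)
T=eyes.camera("top");S=eyes.camera("scene")
save(T,"crop1.png",(170,120,300,240),5)
Y=np.arange(0,1.6,.4)
for l,x,y in [("star_knob",(.3818,-.268),(0,)),("hex_nut",(.492,.096),np.arange(0,1.05,.26)),("sight_glass",(.644,.152),np.arange(0,3.1,.4)),("strainer",(.526,-.389),(0,)),("pad_star",(.379,.271),Y),("pad_hex",(.446,-.132),Y),("pad_glass",(.516,.378),np.arange(0,3.1,.4)),("pile_tray",(.663,-.172),(0,)),("beaker",(.655,.294),(0,)),("bottle",(.724,.0055),(0,))]: fit(l,[T,S],x,y)
E
```

```text
star_knob [ 0.379  -0.2638  0.0859  0.9009] [ 0.3793 -0.265   0.1488  0.8884] [ 0.3787 -0.263   0.1018  0.923 ]
hex_nut [0.4913 0.0959 0.4829 0.8919] [0.4905 0.0948 1.4805 0.9291] [0.4925 0.0973 0.4847 0.908 ]
sight_glass [0.6419 0.1519 0.2006 0.9342] [0.6411 0.1506 0.2143 0.9507] [0.6429 0.151  0.1466 0.9272]
strainer [ 0.5253 -0.3908 -0.0255  0.8811] [ 0.5261 -0.3928 -0.0417  0.8797] [ 0.5252 -0.389   0.0581  0.9241]
pad_star no region
pad_star [ 0.3765  0.2789 -0.158   0.9392]
pad_hex [ 0.4436 -0.1323  0.0209  0.9429] [ 0.4433 -0.1333  1.592   0.9755] [ 0.4453 -0.1301  0.0349  0.9388]
pad_glass [0.5157 0.3791 0.2947 0.9561] [0.516  0.3783 0.3031 0.9746] [0.515  0.3806 0.2931 0.9515]
pile_tray [ 0.6651 -0.1645  0.1051  0.9541] [ 0.6649 -0.1656  0.1107  0.9743] [ 0.6646 -0.1633  0.064   0.9592]
beaker [0.653  0.2857 0.0792 0.9095] [0.6535 0.2859 0.0669 0.9129] [0.6507 0.2876 0.0801 0.9155]
bottle [ 0.7224 -0.0019  0.357   0.755 ] [ 0.7103 -0.0018  0.2477  0.8077] [ 0.7346 -0.0086  0.2321  0.7605]
```

View pics/crop1.png

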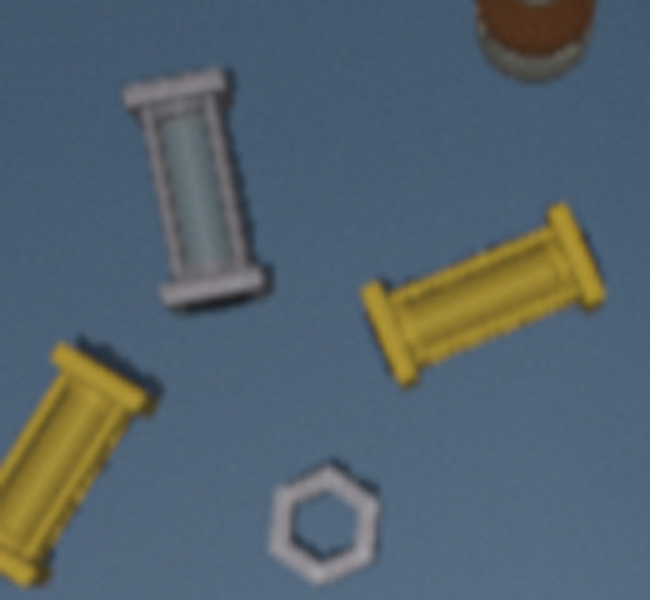

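The crop confirms it: the grey flanged piece with a clear tube at crop (197,190) is the sight glass; yellow ones are at (480,295) and (80,460). Nut's corner points nearly along +x, matching the fit. Now I check the plates by colour and plan the nut.

```bash
cat > plan.py <<'E'
from h import *
def plan(wps):
    s=r.read_state();p=np.array(s["ee_pos"]);m=Ro.from_quat(s["eef_rot"]).as_matrix();y=np.arctan2(m[1,1],m[0,1])
    print("t %.2f at"%s["time"],p.round(4),"psi %.3f"%y,"tilt %.4f"%np.arccos(-m[2,2]),"w %.4f"%s["width"],"F",np.round(s["ft_force"],1),"j7 %.2f"%s["joint_positions"][6])
    for x,yy,z,ps in wps:
        d=np.array([x,yy,z])-p
        ps=y if ps is None else ps
        print([x,yy,z,ps],"->",np.round([(-np.sin(y)*d[0]+np.cos(y)*d[1])/.2,(np.cos(y)*d[0]+np.sin(y)*d[1])/.2,-d[2]/.2,0,0,-(ps-y)/(np.pi/2)],4).tolist(), "rows %.1f %.1f"%(np.linalg.norm(d)/.0625,abs(ps-y)/np.radians(10.7)))
        p=np.array([x,yy,z]);y=ps
E
cat > plates.py <<'E'
from h import *
def plate(p,x,z=.005,rad=.085,kind="rect"):
    im=p["image"].astype(int); c=proj(p,[x[0],x[1],z])[0]
    m=((im.min(2)>im.max()*.45)&(im[:,:,2]-im[:,:,0]<15)).astype(np.uint8)
    n,l,st,ce=cv2.connectedComponentsWithStats(m)
    k=[i for i in range(1,n) if np.linalg.norm(ce[i]-c)<12 and st[i,4]>300]
    if not k: print("none",c,im[int(c[1]),int(c[0])]);return
    k=max(k,key=lambda i:st[i,4])
    q=cv2.findContours((l==k).astype(np.uint8),cv2.RETR_EXTERNAL,cv2.CHAIN_APPROX_NONE)[0][0].reshape(-1,2)
    w=(ray(p,q,z)[:,:2]*1000).astype(np.float32)
    print(x,cv2.minAreaRect(w) if kind=="rect" else cv2.fitEllipse(w))
E
python3 - <<'E'
from plates import *
from plan import *
for n in("top","scene"):
    p=eyes.camera(n)
    plate(p,(.378,.273));plate(p,(.4436,-.1323));plate(p,(.5157,.379));plate(p,(.665,-.165),kind="c")
plan([(.37,.35,.2,1.0),(.491,.096,.18,.48),(.491,.096,.035,.48),(.491,.096,.007,.48)])
E
```

```text
(0.378, 0.273) ((376.902587890625, 274.66351318359375), (92.80130767822266, 92.38098907470703), 81.40814208984375)
(0.4436, -0.1323) ((445.00311279296875, -132.88645935058594), (92.44965362548828, 92.47669219970703), 1.8509151935577393)
(0.5157, 0.379) ((516.3341674804688, 377.7215881347656), (128.7604217529297, 79.2497787475586), 17.14350128173828)
(0.665, -0.165) ((665.1231689453125, -165.1407928466797), (94.62837219238281, 95.39600372314453), 43.88038635253906)
(0.378, 0.273) ((379.1909484863281, 276.2161865234375), (93.1924057006836, 93.76445770263672), 81.38438415527344)
(0.4436, -0.1323) ((447.01025390625, -131.43252563476562), (91.96562194824219, 91.48274230957031), 1.503749966621399)
(0.5157, 0.379) ((518.4638671875, 378.79998779296875), (128.64869689941406, 79.88692474365234), 17.247943878173828)
(0.665, -0.165) ((666.9215087890625, -163.5352020263672), (93.3625717163086, 93.7673110961914), 58.31069564819336)
t 2.30 at [0.2201 0.585  0.2225] psi 1.211 tilt 0.0001 w 0.0868 F [ 0.8 -0.4 -0.1] j7 -0.09
[0.37, 0.35, 0.2, 1.0] -> [-1.1155, -0.8357, 0.1127, 0.0, 0.0, 0.1343] rows 4.5 1.1
[0.491, 0.096, 0.18, 0.48] -> [-1.1953, -0.7418, 0.1, 0.0, 0.0, 0.331] rows 4.5 2.8
[0.491, 0.096, 0.035, 0.48] -> [0.0, 0.0, 0.725, 0.0, 0.0, -0.0] rows 2.3 0.0
[0.491, 0.096, 0.007, 0.48] -> [0.0, 0.0, 0.14, 0.0, 0.0, -0.0] rows 0.4 0.0
```

Request:
play_rows([
  [-1, -0.8, 0.1, 0, 0, 0.46, 100],
  [-1, -0.8, 0.1, 0, 0, 0.46, 100],
  [-1, -0.8, 0.1, 0, 0, 0.46, 100],
  [-1, -0.8, 0.1, 0, 0, 0.46, 100],
  [-1, -0.8, 0.1, 0, 0, 0.46, 100],
], squeeze=30)

```text
time: 2.92
ee_pos: [0.3536, 0.3608, 0.2027]
eef_rot: [0.519, 0.855, 0.0, 0.0]
ft_force: [-0.4, 0.5, 0.6]
width: 0.0866
```

```bash
python3 -c "
from plan import *
plan([(.491,.096,.15,.48),(.491,.096,.007,.48)])"
```

```text
t 2.92 at [0.3536 0.3608 0.2027] psi 0.480 tilt 0.0008 w 0.0866 F [-0.4  0.5  0.6] j7 -0.40
[0.491, 0.096, 0.15, 0.48] -> [-1.4915, -0.0018, 0.2636, 0.0, 0.0, -0.0002] rows 4.8 0.0
[0.491, 0.096, 0.007, 0.48] -> [0.0, 0.0, 0.715, 0.0, 0.0, -0.0] rows 2.3 0.0
```

Request:
play_rows([
  [-0.75, 0, 0.13, 0, 0, 0, 100],
  [-0.75, 0, 0.13, 0, 0, 0, 100],
  [-0.75, 0, 0.13, 0, 0, 0, 100],
])

```text
time: 3.3
ee_pos: [0.4224, 0.2298, 0.1763]
eef_rot: [0.516, 0.857, -0.0, 0.0]
ft_force: [0.1, 1.0, 0.0]
width: 0.0871
```

Request:
play_rows([
  [-0.75, 0, 0.13, 0, 0, 0, 100],
  [-0.75, 0, 0.13, 0, 0, 0, 100],
  [-0.75, 0, 0.13, 0, 0, 0, 100],
  [-0.75, 0, 0.13, 0, 0, 0, 100],
])

```text
time: 3.8
ee_pos: [0.4923, 0.0986, 0.1503]
eef_rot: [0.516, 0.857, -0.0, 0.0]
ft_force: [-1.0, 0.8, -0.8]
width: 0.0871
```

```bash
python3 -c "
from plan import *
plan([(.491,.096,.15,.48),(.491,.096,.007,.48)])"
```

```text
t 3.80 at [0.4923 0.0986 0.1503] psi 0.486 tilt 0.0005 w 0.0871 F [-1.   0.8 -0.8] j7 0.24
[0.491, 0.096, 0.15, 0.48] -> [-0.0086, -0.0118, 0.0017, 0.0, 0.0, 0.0041] rows 0.0 0.0
[0.491, 0.096, 0.007, 0.48] -> [0.0, 0.0, 0.715, 0.0, 0.0, -0.0] rows 2.3 0.0
```

Request:
play_rows([
  [-0.01, -0.01, 0.5, 0, 0, 0, 100],
  [-0.01, -0.01, 0.65, 0, 0, 0, 100],
  [-0.01, -0.01, 0.715, 0, 0, 0, 100],
  [-0.01, -0.01, 0.715, 0, 0, 0, 100],
  [-0.01, -0.01, 0.715, 0, 0, 0, 40],
])

```text
time: 4.42
ee_pos: [0.4916, 0.0986, 0.0088]
eef_rot: [0.514, 0.857, 0.001, 0.0]
ft_force: [0.5, -0.3, 0.8]
width: 0.0829
```

Request:
play_rows([
  [0, 0, 0, 0, 0, 0, 30],
  [0, 0, 0, 0, 0, 0, 30],
  [0, 0, 0, 0, 0, 0, 30],
  [0, 0, 0, 0, 0, 0, 30],
])

```text
time: 4.92
ee_pos: [0.4909, 0.0972, 0.0077]
eef_rot: [0.515, 0.857, 0.0, 0.0]
ft_force: [-1.2, -0.9, 3.7]
width: 0.0463
```

Request:
play_rows([
  [0, 0, -0.25, 0, 0, 0, 0],
  [0, 0, -0.45, 0, 0, 0, 0],
  [0, 0, -0.45, 0, 0, 0, 0],
])

```text
time: 5.3
ee_pos: [0.4926, 0.0977, 0.1001]
eef_rot: [0.515, 0.857, 0.002, 0.001]
ft_force: [0.3, 0.5, -3.6]
width: 0.0464
```

Request:
play_rows([
  [-0.9, -0.73, 0, 0, 0, 0, 0],
  [-0.9, -0.73, 0, 0, 0, 0, 0],
  [-0.9, -0.73, 0, 0, 0, 0, 0],
  [-0.9, -0.73, 0, 0, 0, 0, 0],
  [-0.9, -0.73, 0, 0, 0, 0, 0],
])

```text
time: 5.92
ee_pos: [0.4446, -0.1335, 0.0965]
eef_rot: [0.518, 0.856, -0.001, -0.001]
ft_force: [0.4, 0.1, -2.5]
width: 0.0466
```

```bash
python3 -c "
from plan import *
plan([(.446,-.132,.0975,None),(.446,-.132,.0165,None),(.446,-.132,.0135,None)])"
```

```text
t 5.92 at [ 0.4446 -0.1335  0.0965] psi 0.482 tilt 0.0018 w 0.0466 F [ 0.4  0.1 -2.5] j7 0.74
[0.446, -0.132, 0.0975, np.float64(0.48246044236710434)] -> [0.0036, 0.0097, -0.0049, 0.0, 0.0, -0.0] rows 0.0 0.0
[0.446, -0.132, 0.0165, np.float64(0.48246044236710434)] -> [0.0, 0.0, 0.405, 0.0, 0.0, -0.0] rows 1.3 0.0
[0.446, -0.132, 0.0135, np.float64(0.48246044236710434)] -> [0.0, 0.0, 0.015, 0.0, 0.0, -0.0] rows 0.0 0.0
```

Request:
play_rows([
  [0, 0.01, 0.25, 0, 0, 0, 0],
  [0, 0.01, 0.36, 0, 0, 0, 0],
  [0, 0.01, 0.39, 0, 0, 0, 0],
  [0, 0.01, 0.4, 0, 0, 0, 0],
  [0, 0.01, 0.405, 0, 0, 0, 0],
])

```text
time: 6.55
ee_pos: [0.4488, -0.1291, 0.0172]
eef_rot: [0.515, 0.857, 0.0, 0.0]
ft_force: [0.4, 0.3, -2.5]
width: 0.046
```

Request:
play_rows([
  [0, 0, 0.005, 0, 0, 0, 0],
  [0, 0, 0.01, 0, 0, 0, 0],
  [0, 0, 0.01, 0, 0, 0, 0],
])

```text
time: 6.92
ee_pos: [0.4482, -0.1293, 0.0146]
eef_rot: [0.515, 0.857, 0.0, 0.0]
ft_force: [0.6, 0.2, -1.9]
width: 0.0463
```

Request:
play_rows([
  [-0.01, -0.015, 0, 0, 0, 0, 0],
  [-0.01, -0.015, 0.005, 0, 0, 0, 0],
  [-0.01, -0.015, 0.01, 0, 0, 0, 0],
  [-0.01, -0.015, 0.01, 0, 0, 0, 0],
])

```text
time: 7.42
ee_pos: [0.4464, -0.1325, 0.0127]
eef_rot: [0.515, 0.857, 0.0, -0.0]
ft_force: [-1.7, 0.0, 4.0]
width: 0.0459
```

Contact felt (force rose by about 6 N). Release and rise.

Request:
play_rows([
  [0, 0, 0, 0, 0, 0, 62],
  [0, 0, 0, 0, 0, 0, 80],
  [0, 0, -0.02, 0, 0, 0, 80],
  [0, 0, -0.25, 0, 0, 0, 80],
  [0, 0, -0.5, 0, 0, 0, 80],
])

```text
time: 8.05
ee_pos: [0.4459, -0.1326, 0.1136]
eef_rot: [0.515, 0.857, -0.001, -0.0]
ft_force: [0.1, 0.2, 0.1]
width: 0.0693
```

```bash
python3 -c "
from plan import *
plan([(.379,-.264,.12,-.4),(.379,-.264,.02,-.4)])"
```

```text
t 8.05 at [ 0.4459 -0.1326  0.1136] psi 0.488 tilt 0.0014 w 0.0693 F [0.1 0.2 0.1] j7 0.73
[0.379, -0.264, 0.12, -0.4] -> [-0.4233, -0.6035, -0.032, 0.0, 0.0, 0.5654] rows 2.4 4.8
[0.379, -0.264, 0.02, -0.4] -> [0.0, 0.0, 0.5, 0.0, 0.0, -0.0] rows 1.6 0.0
```

Request:
play_rows([
  [-0.425, -0.605, -0.03, 0, 0, 0, 80],
  [-0.425, -0.605, -0.03, 0, 0, 0, 80],
  [-0.425, -0.605, -0.03, 0, 0, 0, 80],
  [-0.425, -0.605, -0.03, 0, 0, 0, 80],
])

```text
time: 8.55
ee_pos: [0.3787, -0.2658, 0.1189]
eef_rot: [0.517, 0.856, 0.0, 0.0]
ft_force: [0.5, 0.8, -1.1]
width: 0.0698
```

Run:
```python
from plan import *
from fit import *
np.set_printoptions(precision=4,suppress=True)
plan([(.379,-.264,.045,None),(.379,-.264,.021,None)])
T=eyes.camera("top");S=eyes.camera("scene")
fit("hex_nut",[T,S],(.446,-.132),np.arange(0,1.05,.26),z=.005)
save(S,"s2.png",(150,150,300,260),5)
```

```text
t 8.55 at [ 0.3787 -0.2658  0.1189] psi 0.485 tilt 0.0006 w 0.0698 F [ 0.5  0.8 -1.1] j7 1.05
[0.379, -0.264, 0.045, np.float64(0.48483060439778564)] -> [0.0071, 0.0056, 0.3693, 0.0, 0.0, -0.0] rows 1.2 0.0
[0.379, -0.264, 0.021, np.float64(0.48483060439778564)] -> [0.0, 0.0, 0.12, 0.0, 0.0, -0.0] rows 0.4 0.0
hex_nut [ 0.4465 -0.1346  1.4662  0.8893] [ 0.4459 -0.1353  0.4621  0.9432] [ 0.448  -0.133   0.3531  0.8951]
```

View pics/s2.png

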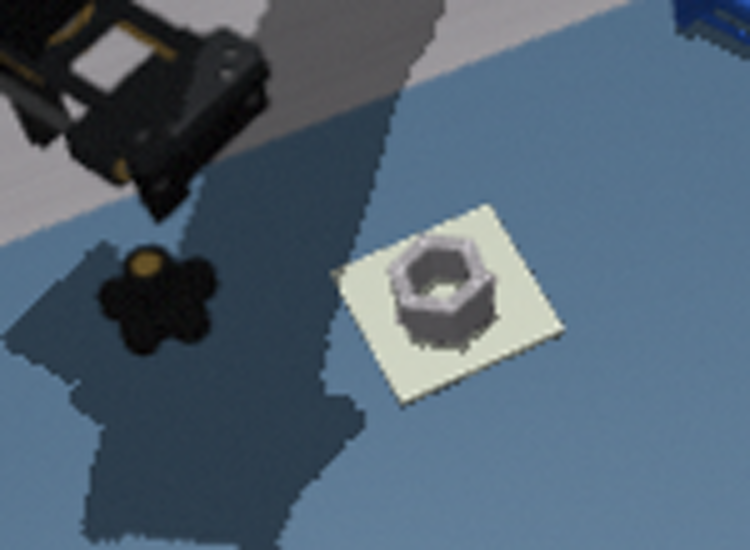

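The nut sits flat on its plate (crop 440,290), about 3 mm off centre. Now the knob (hub at crop 146,263).

Request:
play_rows([
  [0.01, 0.01, 0.25, 0, 0, 0, 80],
  [0.01, 0.01, 0.4, 0, 0, 0, 80],
  [0.01, 0.01, 0.47, 0, 0, 0, 80],
  [0.01, 0.01, 0.49, 0, 0, 0, 80],
  [0.01, 0.01, 0.49, 0, 0, 0, 80],
])

```text
time: 9.38
ee_pos: [0.3809, -0.2617, 0.0212]
eef_rot: [0.515, 0.857, 0.0, 0.0]
ft_force: [0.5, -0.3, 0.6]
width: 0.0701
```

Request:
play_rows([
  [0, 0, 0, 0, 0, 0, 10],
  [0, 0, 0, 0, 0, 0, 10],
  [0, 0, 0, 0, 0, 0, 10],
  [0, 0, 0, 0, 0, 0, 10],
  [0, 0, 0, 0, 0, 0, 10],
])

```text
time: 10.0
ee_pos: [0.3802, -0.2617, 0.0205]
eef_rot: [0.515, 0.857, -0.0, -0.0]
ft_force: [-2.2, -0.9, 0.8]
width: 0.0276
```

Request:
play_rows([
  [0, 0, 0, 0, 0, 0, 0],
  [0, 0, 0, 0, 0, 0, 0],
  [0, 0, -0.2, 0, 0, 0, 0],
  [0, 0, -0.45, 0, 0, 0, 0],
  [0, 0, -0.5, 0, 0, 0, 0],
])

```text
time: 10.62
ee_pos: [0.3818, -0.2622, 0.123]
eef_rot: [0.515, 0.857, 0.001, 0.002]
ft_force: [1.1, 0.5, -2.1]
width: 0.0254
```

Request:
play_rows([
  [0.79, 1, 0, 0, 0, 0, 0],
  [0.79, 1, 0, 0, 0, 0, 0],
  [0.79, 1, 0, 0, 0, 0, 0],
  [0.79, 1, 0, 0, 0, 0, 0],
  [0.79, 1, 0, 0, 0, 0, 0],
])

```text
time: 11.25
ee_pos: [0.4833, -0.0234, 0.1193]
eef_rot: [0.512, 0.859, -0.0, -0.001]
ft_force: [0.3, -1.7, -0.7]
width: 0.0252
```

```bash
python3 -c "
from plan import *
plan([(.378,.2755,.12,None),(.378,.2755,.0255,None)])"
```

```text
t 11.25 at [ 0.4833 -0.0234  0.1193] psi 0.496 tilt 0.0015 w 0.0252 F [ 0.3 -1.7 -0.7] j7 0.52
[0.378, 0.2755, 0.12, np.float64(0.49588860042800476)] -> [1.5649, 0.2477, -0.0035, 0.0, 0.0, -0.0] rows 5.1 0.0
[0.378, 0.2755, 0.0255, np.float64(0.49588860042800476)] -> [0.0, 0.0, 0.4725, 0.0, 0.0, -0.0] rows 1.5 0.0
```

Request:
play_rows([
  [0.78, 0.12, 0, 0, 0, 0, 0],
  [0.78, 0.12, 0, 0, 0, 0, 0],
  [0.78, 0.12, 0, 0, 0, 0, 0],
])

```text
time: 11.62
ee_pos: [0.429, 0.1228, 0.1197]
eef_rot: [0.514, 0.858, -0.0, -0.001]
ft_force: [0.2, 1.0, -1.0]
width: 0.0253
```

Request:
play_rows([
  [0.78, 0.12, 0, 0, 0, 0, 0],
  [0.78, 0.12, 0, 0, 0, 0, 0],
  [0.78, 0.12, 0, 0, 0, 0, 0],
  [0.78, 0.12, 0, 0, 0, 0, 0],
  [0.78, 0.12, 0, 0, 0, 0, 0],
])

```text
time: 12.25
ee_pos: [0.379, 0.2683, 0.1199]
eef_rot: [0.516, 0.857, -0.001, -0.0]
ft_force: [-0.4, 0.6, -1.4]
width: 0.0252
```

```bash
python3 -c "
from plan import *
plan([(.378,.2755,.12,None),(.378,.2755,.0265,None)])"
```

```text
t 12.25 at [0.379  0.2683 0.1199] psi 0.487 tilt 0.0014 w 0.0252 F [-0.4  0.6 -1.4] j7 -0.21
[0.378, 0.2755, 0.12, np.float64(0.48711443027010337)] -> [0.0344, 0.0124, -0.0007, 0.0, 0.0, -0.0] rows 0.1 0.0
[0.378, 0.2755, 0.0265, np.float64(0.48711443027010337)] -> [0.0, 0.0, 0.4675, 0.0, 0.0, -0.0] rows 1.5 0.0
```

Request:
play_rows([
  [0.03, 0.01, 0.25, 0, 0, 0, 0],
  [0.03, 0.01, 0.38, 0, 0, 0, 0],
  [0.03, 0.01, 0.44, 0, 0, 0, 0],
  [0.03, 0.01, 0.46, 0, 0, 0, 0],
  [0.03, 0.01, 0.46, 0, 0, 0, 0],
])

```text
time: 12.88
ee_pos: [0.3783, 0.276, 0.0292]
eef_rot: [0.515, 0.857, 0.001, 0.0]
ft_force: [-0.1, 0.4, -0.7]
width: 0.0253
```

Request:
play_rows([
  [0, 0, 0.005, 0, 0, 0, 0],
  [0, 0, 0.01, 0, 0, 0, 0],
  [0, 0, 0.015, 0, 0, 0, 0],
  [0, 0, 0.015, 0, 0, 0, 0],
])

```text
time: 13.38
ee_pos: [0.3777, 0.2761, 0.0256]
eef_rot: [0.515, 0.857, 0.0, -0.0]
ft_force: [0.3, 0.4, -1.0]
width: 0.0251
```

Request:
play_rows([
  [0, 0, 0.005, 0, 0, 0, 0],
  [0, 0, 0.008, 0, 0, 0, 0],
  [0, 0, 0.008, 0, 0, 0, 0],
])

```text
time: 13.75
ee_pos: [0.3778, 0.2761, 0.0254]
eef_rot: [0.515, 0.857, 0.0, -0.0]
ft_force: [-7.3, -5.6, 22.9]
width: 0.0253
```

Request:
play_rows([
  [0, 0, -0.006, 0, 0, 0, 0],
  [0, 0, -0.006, 0, 0, 0, 60],
  [0, 0, -0.006, 0, 0, 0, 80],
  [0, 0, -0.006, 0, 0, 0, 80],
  [0, 0, -0.25, 0, 0, 0, 80],
])

```text
time: 14.38
ee_pos: [0.3759, 0.2744, 0.0719]
eef_rot: [0.515, 0.857, -0.003, -0.001]
ft_force: [-0.3, 0.7, 0.4]
width: 0.0573
```

Request:
play_rows([
  [0, 0, -0.3, 0, 0, 0, 80],
  [0, 0, -0.4, 0, 0, 0, 80],
])

```text
time: 14.62
ee_pos: [0.379, 0.277, 0.1575]
eef_rot: [0.515, 0.857, 0.003, 0.0]
ft_force: [-1.0, 0.2, 0.2]
width: 0.0686
```

```bash
python3 -c "
from plan import *
plan([(.6,.152,.15,1.77),(.643,.152,.15,1.77),(.643,.152,.013,1.77)])"
```

```text
t 14.62 at [0.379  0.277  0.1575] psi 0.488 tilt 0.0051 w 0.0686 F [-1.   0.2  0.2] j7 -0.23
[0.6, 0.152, 0.15, 1.77] -> [-1.0705, 0.6829, 0.0373, 0.0, 0.0, -0.8161] rows 4.1 6.9
[0.643, 0.152, 0.15, 1.77] -> [-0.2107, -0.0425, -0.0, 0.0, 0.0, -0.0] rows 0.7 0.0
[0.643, 0.152, 0.013, 1.77] -> [-0.0, 0.0, 0.685, 0.0, 0.0, -0.0] rows 2.2 0.0
```

Request:
play_rows([
  [-1, 0.68, 0, 0, 0, -0.5, 80],
  [-1, 0.68, 0, 0, 0, -0.5, 80],
  [-1, 0.68, 0, 0, 0, -0.5, 80],
  [-1, 0.68, 0, 0, 0, -0.5, 80],
  [-1, 0.68, 0, 0, 0, -0.5, 80],
])

```text
time: 15.25
ee_pos: [0.5939, 0.1605, 0.1534]
eef_rot: [0.147, 0.989, -0.001, 0.0]
ft_force: [0.0, 0.9, -0.1]
width: 0.0697
```

```bash
python3 -c "
from plan import *
plan([(.643,.1515,.15,1.77),(.643,.1515,.013,1.77)])"
```

```text
t 15.25 at [0.5939 0.1605 0.1534] psi 1.276 tilt 0.0016 w 0.0697 F [ 0.   0.9 -0.1] j7 1.04
[0.643, 0.1515, 0.15, 1.77] -> [-0.2478, 0.0285, 0.0172, 0.0, 0.0, -0.3147] rows 0.8 2.6
[0.643, 0.1515, 0.013, 1.77] -> [-0.0, 0.0, 0.685, 0.0, 0.0, -0.0] rows 2.2 0.0
```

Request:
play_rows([
  [-0.25, 0.03, 0.02, 0, 0, -0.315, 80],
  [-0.25, 0.03, 0.02, 0, 0, -0.315, 80],
  [-0.25, 0.03, 0.02, 0, 0, -0.315, 80],
  [-0.25, 0.03, 0.02, 0, 0, -0.315, 80],
  [-0.25, 0.03, 0.02, 0, 0, -0.315, 80],
])

```text
time: 15.88
ee_pos: [0.6411, 0.1544, 0.1499]
eef_rot: [-0.097, 0.995, 0.0, -0.0]
ft_force: [-0.2, 0.5, -0.1]
width: 0.0695
```

Run:
```python
from plan import *
from fit import *
np.set_printoptions(precision=4,suppress=True)
plan([(.643,.1515,.05,1.77),(.643,.1515,.013,1.77)])
T=eyes.camera("top");S=eyes.camera("scene")
fit("star_knob",[T,S],(.378,.2755),(0,),z=.005)
save(S,"s3.png",(280,90,440,220),5)
```

```text
t 15.88 at [0.6411 0.1544 0.1499] psi 1.766 tilt 0.0002 w 0.0695 F [-0.2  0.5 -0.1] j7 1.55
[0.643, 0.1515, 0.05, 1.77] -> [-0.0064, -0.0162, 0.4994, 0.0, 0.0, -0.0025] rows 1.6 0.0
[0.643, 0.1515, 0.013, 1.77] -> [-0.0, 0.0, 0.185, 0.0, 0.0, -0.0] rows 0.6 0.0
star_knob no region
star_knob [0.378  0.2774 0.0808 0.878 ]
```

View pics/s3.png

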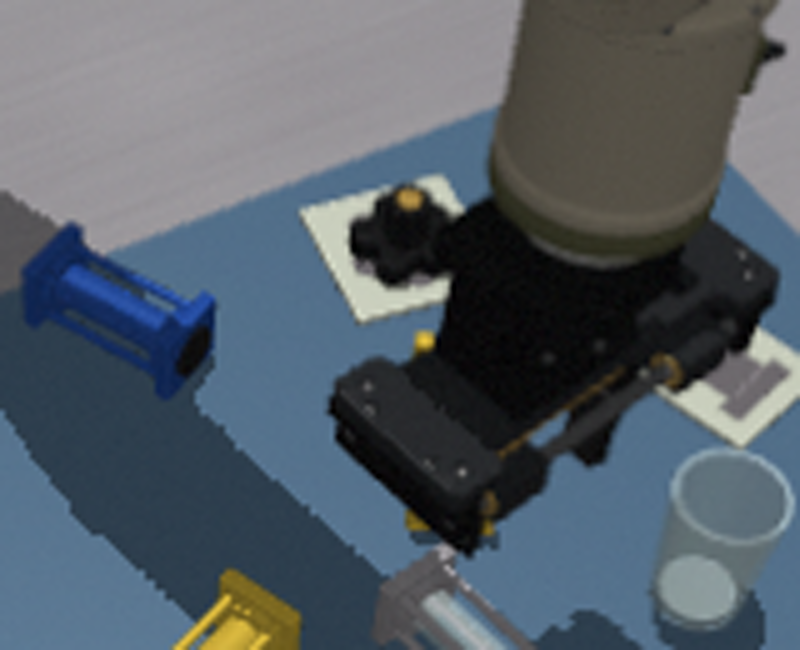

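Knob rests flat on its star plate (crop 405,235). Gripping the sight glass at TCP 17 mm so the gripper body stays above the beaker's rim.

Request:
play_rows([
  [-0.007, -0.015, 0.25, 0, 0, 0, 72],
  [-0.007, -0.015, 0.45, 0, 0, 0, 72],
  [-0.007, -0.015, 0.6, 0, 0, 0, 72],
  [-0.007, -0.015, 0.665, 0, 0, 0, 72],
  [-0.007, -0.015, 0.665, 0, 0, 0, 72],
])

```text
time: 16.7
ee_pos: [0.643, 0.1517, 0.0168]
eef_rot: [-0.099, 0.995, -0.0, -0.0]
ft_force: [-0.5, 0.2, 0.4]
width: 0.0628
```

Request:
play_rows([
  [0, 0, 0, 0, 0, 0, 10],
  [0, 0, 0, 0, 0, 0, 10],
  [0, 0, 0, 0, 0, 0, 10],
  [0, 0, 0, 0, 0, 0, 10],
  [0, 0, 0, 0, 0, 0, 0],
], squeeze=40)

```text
time: 17.32
ee_pos: [0.6434, 0.1517, 0.0174]
eef_rot: [-0.099, 0.995, 0.0, 0.0]
ft_force: [-1.2, 1.3, 4.4]
width: 0.0337
```

Request:
play_rows([
  [0, 0, -0.2, 0, 0, 0, 0],
  [0, 0, -0.45, 0, 0, 0, 0],
  [0, 0, -0.65, 0, 0, 0, 0],
  [0, 0, -0.65, 0, 0, 0, 0],
])

```text
time: 17.82
ee_pos: [0.6449, 0.1519, 0.1503]
eef_rot: [-0.099, 0.995, 0.001, 0.003]
ft_force: [0.2, 0.4, -3.2]
width: 0.0339
```

```bash
python3 -c "
from plan import *
plan([(.5175,.378,.145,1.87),(.5175,.378,.0265,1.87)])"
```

```text
t 17.82 at [0.6449 0.1519 0.1503] psi 1.769 tilt 0.0055 w 0.0339 F [ 0.2  0.4 -3.2] j7 1.56
[0.5175, 0.378, 0.145, 1.87] -> [0.4024, 1.2333, 0.0264, 0.0, 0.0, -0.0646] rows 4.2 0.5
[0.5175, 0.378, 0.0265, 1.87] -> [-0.0, 0.0, 0.5925, 0.0, 0.0, -0.0] rows 1.9 0.0
```

Request:
play_rows([
  [0.2, 0.6, 0, 0, 0, -0.065, 0],
  [0.2, 0.6, 0, 0, 0, -0.065, 0],
  [0.2, 0.6, 0, 0, 0, -0.065, 0],
])

```text
time: 18.2
ee_pos: [0.5759, 0.268, 0.1449]
eef_rot: [-0.154, 0.988, 0.001, -0.002]
ft_force: [-0.2, -0.8, -1.8]
width: 0.0335
```

Request:
play_rows([
  [0.26, 0.61, 0, 0, 0, 0, 0],
  [0.26, 0.61, 0, 0, 0, 0, 0],
  [0.26, 0.61, 0, 0, 0, 0, 0],
  [0.26, 0.61, 0, 0, 0, 0, 0],
])

```text
time: 18.7
ee_pos: [0.4942, 0.3622, 0.1457]
eef_rot: [-0.15, 0.989, -0.001, -0.001]
ft_force: [-0.5, -1.3, -2.3]
width: 0.0333
```

Run:
```python
from plan import *
plan([(.5175,.378,.035,1.87),(.5175,.378,.0225,1.87)])
T=eyes.camera("top");save(T,"t4.png",(60,120,260,300),4)
```

```text
t 18.70 at [0.4942 0.3622 0.1457] psi 1.872 tilt 0.0019 w 0.0333 F [-0.5 -1.3 -2.3] j7 1.21
[0.5175, 0.378, 0.035, 1.87] -> [-0.1346, 0.0408, 0.5535, 0.0, 0.0, 0.0011] rows 1.8 0.0
[0.5175, 0.378, 0.0225, 1.87] -> [-0.0, 0.0, 0.0625, 0.0, 0.0, -0.0] rows 0.2 0.0
```

View pics/t4.png

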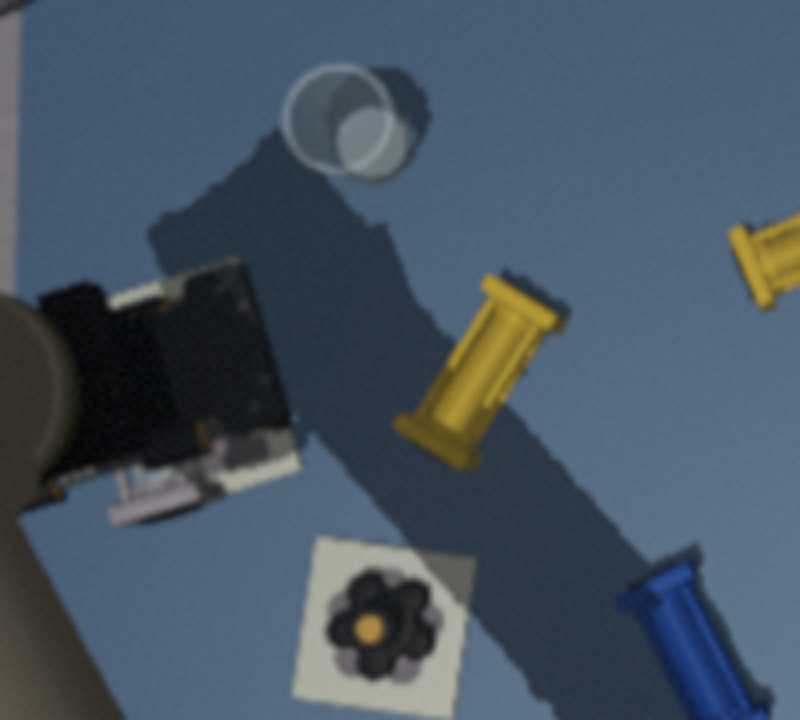

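Request:
play_rows([
  [-0.135, 0.04, 0.2, 0, 0, 0, 0],
  [-0.135, 0.04, 0.4, 0, 0, 0, 0],
  [-0.135, 0.04, 0.52, 0, 0, 0, 0],
  [-0.135, 0.04, 0.57, 0, 0, 0, 0],
  [-0.135, 0.04, 0.58, 0, 0, 0, 0],
])

```text
time: 19.38
ee_pos: [0.5189, 0.3772, 0.0308]
eef_rot: [-0.149, 0.989, -0.0, -0.0]
ft_force: [0.7, 0.1, -1.9]
width: 0.0335
```

Request:
play_rows([
  [0, 0, 0.01, 0, 0, 0, 0],
  [0, 0, 0.015, 0, 0, 0, 0],
  [0, 0, 0.015, 0, 0, 0, 0],
])

```text
time: 19.75
ee_pos: [0.5183, 0.3785, 0.0285]
eef_rot: [-0.149, 0.989, 0.0, 0.0]
ft_force: [-0.3, -0.2, -3.5]
width: 0.0338
```

Request:
play_rows([
  [0, 0, 0.01, 0, 0, 0, 0],
  [0, 0, 0.02, 0, 0, 0, 0],
  [0, 0, 0.025, 0, 0, 0, 0],
  [0, 0, 0.025, 0, 0, 0, 0],
])

```text
time: 20.25
ee_pos: [0.518, 0.3782, 0.0228]
eef_rot: [-0.149, 0.989, -0.0, -0.0]
ft_force: [-0.0, -0.3, -1.5]
width: 0.0336
```

Request:
play_rows([
  [0, 0, 0.004, 0, 0, 0, 0],
  [0, 0, 0.004, 0, 0, 0, 0],
  [0, 0, 0.004, 0, 0, 0, 0],
])

```text
time: 20.62
ee_pos: [0.5182, 0.3784, 0.0224]
eef_rot: [-0.149, 0.989, 0.0, 0.0]
ft_force: [-1.1, -0.8, 0.8]
width: 0.034
```

Request:
play_rows([
  [0, 0, 0.002, 0, 0, 0, 0],
  [0, 0, 0.002, 0, 0, 0, 50],
  [0, 0, 0.002, 0, 0, 0, 75],
  [0, 0, 0.002, 0, 0, 0, 75],
  [0, 0, -0.2, 0, 0, 0, 75],
])

```text
time: 21.25
ee_pos: [0.5162, 0.377, 0.0595]
eef_rot: [-0.149, 0.989, -0.002, -0.003]
ft_force: [-0.2, 0.9, 0.1]
width: 0.0627
```

Request:
play_rows([
  [0, 0, -0.25, 0, 0, 0, 75],
  [0, 0, -0.5, 0, 0, 0, 75],
  [0, 0, -0.5, 0, 0, 0, 90],
])

```text
time: 21.62
ee_pos: [0.5201, 0.3797, 0.167]
eef_rot: [-0.149, 0.989, 0.002, 0.003]
ft_force: [0.6, 0.5, -0.7]
width: 0.0695
```

```bash
python3 -c "
from plan import *
plan([(.55,.12,.17,.8),(.55,-.12,.17,-.1),(.526,-.39,.15,-.63)])"
```

```text
t 21.62 at [0.5201 0.3797 0.167 ] psi 1.871 tilt 0.0080 w 0.0695 F [ 0.6  0.5 -0.7] j7 1.22
[0.55, 0.12, 0.17, 0.8] -> [0.2406, -1.2847, -0.0152, 0.0, 0.0, 0.6815] rows 4.2 5.7
[0.55, -0.12, 0.17, -0.1] -> [-0.836, -0.8608, -0.0, 0.0, 0.0, 0.573] rows 3.8 4.8
[0.526, -0.39, 0.15, -0.63] -> [-1.3552, 0.0154, 0.1, 0.0, 0.0, 0.3374] rows 4.3 2.8
```

Request:
play_rows([
  [0.24, -1, 0, 0, 0, 0.58, 100],
  [0.24, -1, 0, 0, 0, 0.58, 100],
  [0.24, -1, 0, 0, 0, 0.58, 100],
  [0.24, -1, 0, 0, 0, 0.58, 100],
  [0.24, -1, 0, 0, 0, 0.58, 100],
])

```text
time: 22.25
ee_pos: [0.5314, 0.1705, 0.1616]
eef_rot: [0.305, 0.952, -0.0, -0.0]
ft_force: [0.4, 1.4, 0.6]
width: 0.087
```

```bash
python3 -c "
from plan import *
plan([(.55,-.05,.17,-.01),(.526,-.39,.15,-.24)])"
```

```text
t 22.25 at [0.5314 0.1705 0.1616] psi 0.950 tilt 0.0007 w 0.0870 F [0.4 1.4 0.6] j7 0.64
[0.55, -0.05, 0.17, -0.01] -> [-0.7167, -0.8428, -0.0421, 0.0, 0.0, 0.6113] rows 3.5 5.1
[0.526, -0.39, 0.15, -0.24] -> [-1.7011, -0.103, 0.1, 0.0, 0.0, 0.1464] rows 5.5 1.2
```

Request:
play_rows([
  [-0.8, -0.9, 0, 0, 0, 0.59, 100],
  [-0.8, -0.9, 0, 0, 0, 0.59, 100],
  [-0.8, -0.9, 0, 0, 0, 0.59, 100],
  [-0.8, -0.9, 0, 0, 0, 0.59, 100],
  [-0.8, -0.9, 0, 0, 0, 0.59, 100],
])

```text
time: 22.88
ee_pos: [0.5584, -0.0718, 0.1617]
eef_rot: [0.7, 0.714, -0.001, 0.001]
ft_force: [-0.5, 0.6, -1.1]
width: 0.0871
```

Run:
```python
from plan import *
from fit import *
np.set_printoptions(precision=4,suppress=True)
plan([(.526,-.22,.15,-.24),(.526,-.39,.15,-.24)])
T=eyes.camera("top");S=eyes.camera("scene")
fit("sight_glass",[T,S],(.5175,.378),(0.1,.3,.5),z=.005)
fit("beaker",[T],(.653,.286))
```

```text
t 22.88 at [ 0.5584 -0.0718  0.1617] psi 0.019 tilt 0.0021 w 0.0871 F [-0.5  0.6 -1.1] j7 0.21
[0.526, -0.22, 0.15, -0.24] -> [-0.7378, -0.1764, 0.0584, 0.0, 0.0, 0.1651] rows 2.4 1.4
[0.526, -0.39, 0.15, -0.24] -> [-0.8256, 0.202, -0.0, 0.0, 0.0, -0.0] rows 2.7 0.0
sight_glass [0.5187 0.3782 0.3182 0.8925] [0.5186 0.3767 0.3465 0.9152] [0.5168 0.3811 0.3236 0.8757]
beaker [0.6538 0.2836 0.0618 0.8889]
```

Request:
play_rows([
  [-0.74, -0.18, 0.05, 0, 0, 0.165, 100],
  [-0.74, -0.18, 0.05, 0, 0, 0.165, 100],
  [-0.74, -0.18, 0.05, 0, 0, 0.165, 100],
])

```text
time: 23.5
ee_pos: [0.5267, -0.2183, 0.152]
eef_rot: [0.783, 0.623, -0.0, 0.0]
ft_force: [0.1, 1.0, -0.0]
width: 0.0869
```

Request:
play_rows([
  [-0.82, 0.2, 0.2, 0, 0, 0, 100],
  [-0.82, 0.2, 0.2, 0, 0, 0, 100],
  [-0.82, 0.2, 0.2, 0, 0, 0, 100],
  [-0.82, 0.2, 0.2, 0, 0, 0, 100],
  [-0.82, 0.2, 0.2, 0, 0, 0, 100],
])

```text
time: 24.12
ee_pos: [0.5306, -0.383, 0.1117]
eef_rot: [0.782, 0.624, 0.0, -0.0]
ft_force: [0.6, 0.1, 0.3]
width: 0.0872
```

Run:
```python
from plan import *
from fit import *
np.set_printoptions(precision=4,suppress=True)
plan([(.5255,-.390,.05,-.24),(.5255,-.39,.003,-.24)])
T=eyes.camera("top");S=eyes.camera("scene")
# pile-top crop, with fitted rings at tray pos for heights
out=[]
for p in(T,S):
    c=proj(p,[.666,-.1645,.02])[0];b=(int(c[0])-32,int(c[1])-32)
    im=cv2.resize(p["image"][b[1]:b[1]+64,b[0]:b[0]+64,::-1],None,fx=6,fy=6,interpolation=cv2.INTER_CUBIC)
    out.append(im)
cv2.imwrite("pics/pile.png",np.hstack(out))
```

```text
t 24.12 at [ 0.5306 -0.383   0.1117] psi -0.223 tilt 0.0010 w 0.0872 F [0.6 0.1 0.3] j7 0.62
[0.5255, -0.39, 0.05, -0.24] -> [-0.0398, -0.0173, 0.3083, 0.0, 0.0, 0.0106] rows 1.0 0.1
[0.5255, -0.39, 0.003, -0.24] -> [0.0, 0.0, 0.235, 0.0, 0.0, -0.0] rows 0.8 0.0
```

View pics/pile.png

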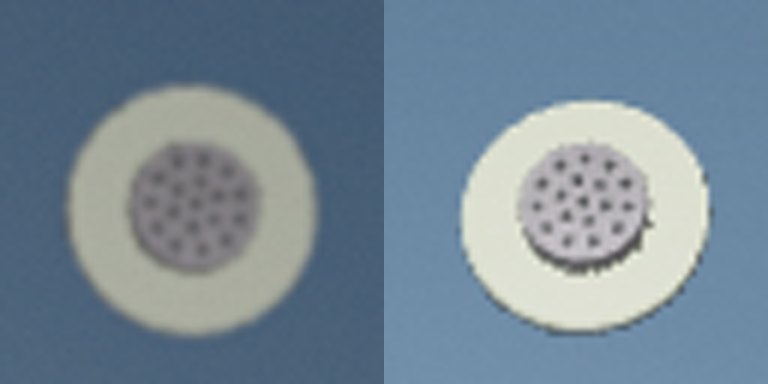

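The pile is low: in the scene view (right half) its top at (583,205) is barely above the tray's centre at (586,217), so about 15–20 mm. Now I grip the loose disc.

Request:
play_rows([
  [-0.04, -0.02, 0.25, 0, 0, 0, 100],
  [-0.04, -0.02, 0.42, 0, 0, 0, 100],
  [-0.04, -0.02, 0.5, 0, 0, 0, 100],
  [-0.04, -0.02, 0.53, 0, 0, 0, 100],
  [-0.04, -0.02, 0.535, 0, 0, 0, 100],
], squeeze=20)

```text
time: 24.85
ee_pos: [0.5252, -0.391, 0.0061]
eef_rot: [0.782, 0.623, 0.0, 0.001]
ft_force: [-0.3, -0.5, -0.2]
width: 0.087
```

```bash
python3 -c "
from plan import *
plan([(.5255,-.39,.003,None)])"
```

```text
t 24.85 at [ 0.5252 -0.391   0.0061] psi -0.225 tilt 0.0013 w 0.0870 F [-0.3 -0.5 -0.2] j7 0.68
[0.5255, -0.39, 0.003, np.float64(-0.22549196286497145)] -> [0.0052, 0.0002, 0.0153, 0.0, 0.0, -0.0] rows 0.1 0.0
```

Request:
play_rows([
  [0, 0, 0.007, 0, 0, 0, 65],
  [0, 0, 0.007, 0, 0, 0, 30],
  [0, 0, 0.007, 0, 0, 0, 30],
  [0, 0, 0.007, 0, 0, 0, 30],
  [0, 0, 0.007, 0, 0, 0, 30],
])

```text
time: 25.48
ee_pos: [0.5246, -0.391, 0.0038]
eef_rot: [0.782, 0.623, 0.0, 0.0]
ft_force: [-0.2, 0.7, 1.1]
width: 0.0486
```

Request:
play_rows([
  [0, 0, 0, 0, 0, 0, 0],
  [0, 0, -0.1, 0, 0, 0, 0],
  [0, 0, -0.3, 0, 0, 0, 0],
  [0, 0, -0.5, 0, 0, 0, 0],
  [0, 0, -0.5, 0, 0, 0, 0],
])

```text
time: 26.1
ee_pos: [0.5258, -0.3926, 0.1083]
eef_rot: [0.783, 0.623, 0.001, 0.003]
ft_force: [0.5, -0.5, -2.4]
width: 0.0489
```

```bash
python3 -c "
from plan import *
plan([(.666,-.1645,.1,-.24),(.666,-.1645,.05,-.24)])"
```

```text
t 26.10 at [ 0.5258 -0.3926  0.1083] psi -0.227 tilt 0.0062 w 0.0489 F [ 0.5 -0.5 -2.4] j7 0.63
[0.666, -0.1645, 0.1, -0.24] -> [1.269, 0.4268, 0.0417, 0.0, 0.0, 0.0085] rows 4.3 0.1
[0.666, -0.1645, 0.05, -0.24] -> [0.0, 0.0, 0.25, 0.0, 0.0, -0.0] rows 0.8 0.0
```

Request:
play_rows([
  [0.63, 0.21, 0, 0, 0, 0, 0],
  [0.63, 0.21, 0, 0, 0, 0, 0],
  [0.63, 0.21, 0, 0, 0, 0, 0],
])

```text
time: 26.48
ee_pos: [0.5967, -0.2711, 0.1029]
eef_rot: [0.78, 0.626, 0.001, -0.001]
ft_force: [0.4, -0.7, -1.6]
width: 0.0492
```

Request:
play_rows([
  [0.63, 0.21, 0, 0, 0, 0, 0],
  [0.63, 0.21, 0, 0, 0, 0, 0],
  [0.63, 0.21, 0, 0, 0, 0, 0],
  [0.63, 0.21, 0, 0, 0, 0, 0],
])

```text
time: 26.98
ee_pos: [0.6625, -0.1643, 0.1034]
eef_rot: [0.782, 0.623, -0.001, -0.0]
ft_force: [-0.5, -0.3, -1.4]
width: 0.049
```

```bash
python3 -c "
from plan import *
plan([(.666,-.1645,.05,-.24),(.666,-.1645,.02,-.24)])"
```

```text
t 26.98 at [ 0.6625 -0.1643  0.1034] psi -0.225 tilt 0.0011 w 0.0490 F [-0.5 -0.3 -1.4] j7 0.23
[0.666, -0.1645, 0.05, -0.24] -> [0.0028, 0.0174, 0.2668, 0.0, 0.0, 0.0093] rows 0.9 0.1
[0.666, -0.1645, 0.02, -0.24] -> [0.0, 0.0, 0.15, 0.0, 0.0, -0.0] rows 0.5 0.0
```

Request:
play_rows([
  [0, 0.015, 0.15, 0, 0, 0, 0],
  [0, 0.015, 0.25, 0, 0, 0, 0],
  [0, 0.015, 0.28, 0, 0, 0, 0],
  [0, 0.015, 0.29, 0, 0, 0, 0],
  [0, 0.015, 0.29, 0, 0, 0, 0],
])

```text
time: 27.6
ee_pos: [0.6661, -0.1653, 0.0465]
eef_rot: [0.783, 0.623, 0.0, 0.0]
ft_force: [0.2, -0.3, -1.6]
width: 0.0489
```

Run:
```python
from plan import *
plan([(.666,-.1645,.02,None)])
S=eyes.camera("scene");c=proj(S,[.666,-.1645,.03])[0].astype(int);save(S,"s5.png",(c[0]-45,c[1]-40,c[0]+45,c[1]+40),6)
```

```text
t 27.60 at [ 0.6661 -0.1653  0.0465] psi -0.227 tilt 0.0010 w 0.0489 F [ 0.2 -0.3 -1.6] j7 0.25
[0.666, -0.1645, 0.02, np.float64(-0.22654739527802834)] -> [0.0037, -0.0013, 0.1323, 0.0, 0.0, -0.0] rows 0.4 0.0
```

View pics/s5.png

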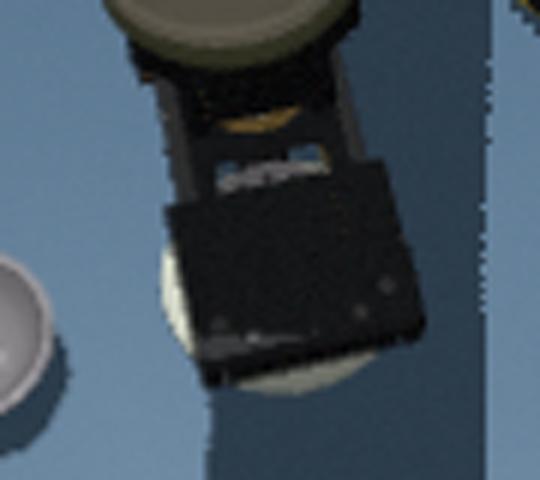

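Request:
play_rows([
  [0, 0, 0.008, 0, 0, 0, 0],
  [0, 0, 0.016, 0, 0, 0, 0],
  [0, 0, 0.024, 0, 0, 0, 0],
  [0, 0, 0.032, 0, 0, 0, 0],
  [0, 0, 0.04, 0, 0, 0, 0],
])

```text
time: 28.28
ee_pos: [0.6657, -0.1649, 0.0376]
eef_rot: [0.782, 0.623, -0.0, -0.0]
ft_force: [0.1, 0.2, -1.6]
width: 0.049
```

Request:
play_rows([
  [0, 0, 0.008, 0, 0, 0, 0],
  [0, 0, 0.016, 0, 0, 0, 0],
  [0, 0, 0.024, 0, 0, 0, 0],
  [0, 0, 0.032, 0, 0, 0, 0],
  [0, 0, 0.035, 0, 0, 0, 0],
])

```text
time: 28.9
ee_pos: [0.6658, -0.1649, 0.0306]
eef_rot: [0.782, 0.623, -0.0, -0.0]
ft_force: [-0.2, 0.2, -1.8]
width: 0.0492
```

Request:
play_rows([
  [0, 0, 0.005, 0, 0, 0, 0],
  [0, 0, 0.01, 0, 0, 0, 0],
  [0, 0, 0.015, 0, 0, 0, 0],
  [0, 0, 0.015, 0, 0, 0, 0],
])

```text
time: 29.4
ee_pos: [0.6658, -0.1649, 0.0276]
eef_rot: [0.782, 0.623, -0.0, -0.0]
ft_force: [0.2, 0.3, -1.6]
width: 0.0488
```

Request:
play_rows([
  [0, 0, 0.005, 0, 0, 0, 0],
  [0, 0, 0.01, 0, 0, 0, 0],
  [0, 0, 0.01, 0, 0, 0, 0],
])

```text
time: 29.78
ee_pos: [0.6657, -0.1649, 0.0256]
eef_rot: [0.782, 0.623, -0.0, -0.0]
ft_force: [0.2, 1.7, -1.0]
width: 0.0494
```

Request:
play_rows([
  [0, 0, 0.005, 0, 0, 0, 0],
  [0, 0, 0.01, 0, 0, 0, 0],
  [0, 0, 0.01, 0, 0, 0, 0],
])

```text
time: 30.15
ee_pos: [0.6657, -0.1649, 0.0236]
eef_rot: [0.782, 0.623, -0.0, -0.0]
ft_force: [0.7, -0.9, -1.2]
width: 0.0488
```

Request:
play_rows([
  [0, 0, 0.005, 0, 0, 0, 0],
  [0, 0, 0.0075, 0, 0, 0, 0],
  [0, 0, 0.0075, 0, 0, 0, 0],
])

```text
time: 30.52
ee_pos: [0.6657, -0.1649, 0.0222]
eef_rot: [0.782, 0.623, -0.0, -0.0]
ft_force: [0.9, -0.1, -1.7]
width: 0.049
```

Request:
play_rows([
  [0, 0, 0.005, 0, 0, 0, 0],
  [0, 0, 0.0075, 0, 0, 0, 0],
  [0, 0, 0.0075, 0, 0, 0, 0],
])

```text
time: 30.9
ee_pos: [0.6657, -0.1649, 0.0207]
eef_rot: [0.782, 0.623, 0.0, -0.0]
ft_force: [0.2, 1.4, -0.7]
width: 0.0489
```

Request:
play_rows([
  [0, 0, 0.005, 0, 0, 0, 0],
  [0, 0, 0.0075, 0, 0, 0, 0],
  [0, 0, 0.0075, 0, 0, 0, 0],
])

```text
time: 31.28
ee_pos: [0.6657, -0.1649, 0.0192]
eef_rot: [0.782, 0.623, -0.0, -0.0]
ft_force: [0.2, -0.1, -2.0]
width: 0.0491
```

Request:
play_rows([
  [0, 0, 0.003, 0, 0, 0, 0],
  [0, 0, 0.005, 0, 0, 0, 0],
  [0, 0, 0.005, 0, 0, 0, 0],
])

```text
time: 31.65
ee_pos: [0.6658, -0.1649, 0.0186]
eef_rot: [0.782, 0.623, 0.0, -0.0]
ft_force: [-2.5, 1.2, 4.3]
width: 0.0491
```

Contact at TCP 18.6 mm, so the pile top is about 15 mm, which agrees with the picture. Release.

Request:
play_rows([
  [0, 0, 0, 0, 0, 0, 65],
  [0, 0, 0, 0, 0, 0, 80],
  [0, 0, 0, 0, 0, 0, 90],
  [0, 0, -0.05, 0, 0, 0, 90],
  [0, 0, -0.3, 0, 0, 0, 90],
])

```text
time: 32.28
ee_pos: [0.664, -0.1642, 0.0765]
eef_rot: [0.782, 0.623, -0.002, -0.002]
ft_force: [1.1, 0.0, 0.2]
width: 0.0773
```

Request:
play_rows([
  [0, 0, -0.3, 0, 0, 0, 90],
  [0, 0, -0.6, 0, 0, 0, 90],
  [-0.1, -0.7, -0.6, 0, 0, 0, 90],
  [-0.1, -0.9, -0.6, 0, 0, 0, 90],
  [-0.1, -0.9, -0.6, 0, 0, 0, 90],
])

```text
time: 32.9
ee_pos: [0.484, -0.1442, 0.1983]
eef_rot: [0.783, 0.623, 0.0, -0.0]
ft_force: [-1.0, -0.1, 1.4]
width: 0.0784
```

Run:
```python
from plan import *
from fit import *
np.set_printoptions(precision=4,suppress=True)
plan([])
T=eyes.camera("top");S=eyes.camera("scene")
fit("strainer",[T,S],(.666,-.165),(0,),z=.015)
fit("star_knob",[T,S],(.378,.2755),(0,),z=.005)
fit("hex_nut",[T,S],(.446,-.132),(.2,.5),z=.005)
fit("sight_glass",[T,S],(.5175,.378),(.3,),z=.005)
for d in eyes.landmark_of(T,"strainer"): print(d["p"],ray(T,d["xy"],.015))
save(T,"top9.png",(60,90,460,310),2);save(S,"s9.png",(130,80,460,330),2.4)
```

```text
t 32.90 at [ 0.484  -0.1442  0.1983] psi -0.227 tilt 0.0007 w 0.0784 F [-1.  -0.1  1.4] j7 0.04
strainer [ 0.6653 -0.1638  0.217   0.918 ] [ 0.6642 -0.165   0.1648  0.9569] [ 0.6662 -0.1631  0.1003  0.939 ]
star_knob [0.3796 0.2756 0.1477 0.8782] [0.3801 0.2741 0.1029 0.907 ] [ 0.379   0.2775 -0.028   0.872 ]
hex_nut no region
hex_nut [ 0.448  -0.1332  0.4349  0.9599]
sight_glass [0.5162 0.38   0.2729 0.8825] [0.5169 0.3766 0.3107 0.9262] [0.5167 0.3795 0.1708 0.8457]
0.94 [[ 0.6733 -0.1598  0.015 ]]
```

View pics/top9.png

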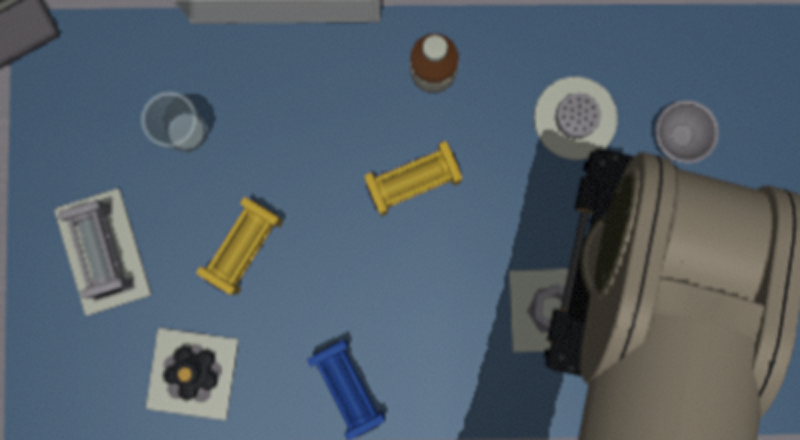

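View pics/s9.png

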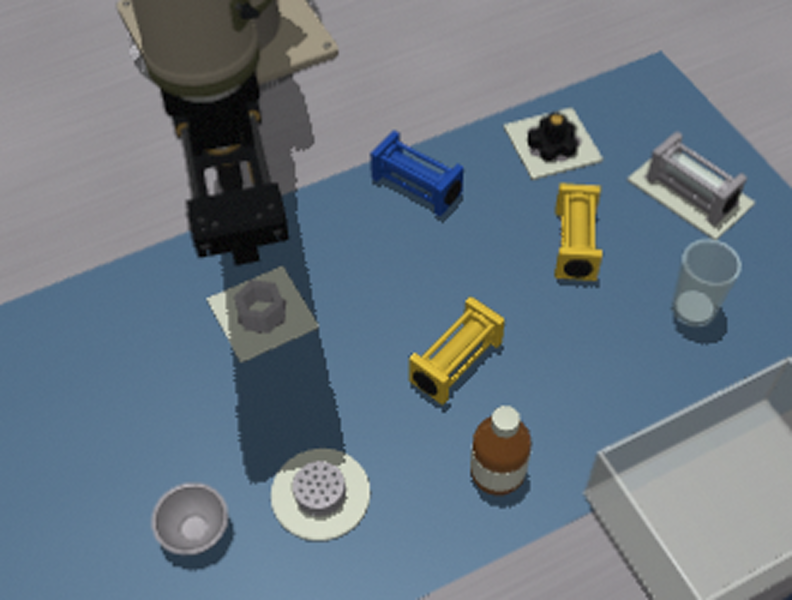

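All four fittings are in place: disc at top-crop (578,115) over the tray at (576,117), knob (192,373), glass (97,248), nut at scene-crop (260,305). The beaker and bottle stand upright. Handing in.

```bash
python3 -c "
from h import *
print(job.close_job(), r.read_state()['time'])"
```

```text
the job is handed in; nothing more can be done
the job is handed in; nothing more can be done
```

All four fittings are placed, and the job was handed in at about 33 s of the 102 s allowed. The hand-in gave no verdict, so these are my own final measurements:

| Fitting | Distance from centre | Limit | Notes |
|---|---|---|---|
| Hexagonal nut | about 2 mm | 12 mm | arm hid it from the top camera at the end; an earlier two-camera fit gave about 3 mm |
| Star knob | about 2 mm | 12 mm | pressed with about 23 N at touchdown |
| Sight glass | about 2–3 mm | 12 mm | about 0.03 rad off its outline on the combined fit; the scene camera alone gave 0.13 (limit 0.22) |
| Strainer disc | about 1 mm | 10 mm | pile top felt at about 15 mm |

- **How they lie:** In the last pictures everything lies flat and released. I did not measure the tilt.
- **Bystanders:** The beaker and bottle stand upright where they were. The beaker was re-measured mid-job, about 2 mm from its first reading, and the bottle was only checked by eye.
- **One disagreement:** The landmark network put the disc's centre about 9 mm off. The outline fits from both cameras and the picture put it within about 2 mm, so I treated the landmark as an outlier.

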